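Mount the sample carousel on its splined drive and lock the keeper

ROBOT

A 7-joint arm with a two-finger parallel gripper is mounted at the origin on a cart in front of the work surface, level with it; the furniture and walls round the work are solid. World frame = base frame: x ahead of the robot, y to its left, z up, the work surface at z = 0. Lengths are in m, angles in rad, forces in N, time in s.
With the tool pointing down it reaches from about 0.425 to 0.925 m from the base axis. Payload 6.8 kg.
Tool frame: the origin (TCP) lies between the finger pads; the fingertips stand 19 mm ahead of it and the grasp point (between the pads) is the TCP; z points along the fingers, y is the line along which they close (so a half turn about z gives the same grasp; the last joint's range is limited). The gripper opens to 88 mm and grips with 3 to 60 N. Pads are 20 mm wide; open, the fingers measure 115 mm over their backs; the gripper's body (75 mm by 178 mm) begins 61 mm behind the grasp point.
Start: joints at [1.122, 0.477, 0.022, 1.555, -0.011, 1.109, -0.083], TCP at [0.226, -0.636, 0.242] pointing down, gripper open.
Joint ranges: [-2.96, 2.96], [-0.34, 2.1], [-1.41, 1.46], [0.24, 2.44], [-1.37, 4.51], [0.17, 1.92], [-2.96, 2.96]. Speed limits (rad/s): [2.39, 2.39, 3.14, 3.14, 3.14, 3.14, 3.14].

INTERFACE

Orientations are given as [roll, pitch, yaw] about the fixed x, y, z axes, in that order (R = Rz(yaw) Ry(pitch) Rx(roll)).
In Python, from rig import arm gives the robot as it stands.
- The arm moves only by the tool jog_arm, never from a script. Its argument "plan" is a list of rows, each a list of 3 entries, a list of its own where there are three numbers: the opening in per cent of the stroke, from 0 (shut) to 100 (fully open), then the shift along the world's x, y, z in mm, then the turn, a rotation vector about the world's x, y, z in rad. A call has 1 to 8 rows; each row is the pose to reach, as a shift and turn from the pose commanded when the call began; what a row does not reach only later rows make up. A row lasts 1/8 s, in which the tool goes at most 62.5 mm and 10.7 degrees, less where a joint would pass 70% of its speed; a pose out of reach is approached as far as the arm can. A call with a gripper value outside its range is refused whole. The fingers move at their own pace and stop on an object; "squeeze" is the grip in N (left out, the last holds). Time passes only in rows, so rows that repeat a pose let the fingers close. It gives the time, the measured TCP pose, the force, the opening and the grip force at its end, in the units of the state.
- arm.observe(): the state, without advancing time (a new reading comes with each control period).
- arm.get_image(name): name is "scene" or "top"; returns the picture (400x640x3 uint8, blue, green, red); there is no depth.
- arm.get_calibration(name): a dict with "mtx" (3x3 intrinsics, pixels), "dist_coeffs" ([k1, k2, p1, p2, k3] as OpenCV has them; the pictures are not rectified), "extrinsics" (4x4, takes a point from world to camera coordinates). Camera axes: x right, y down, z forward; pixel columns grow to the right and rows downward; lengths in m; the calibration is good to about 2 mm. A picture is of the moment at which its call begins. get_calibration takes no time and is no camera call.
- arm.close_job(): hands the job in; it is judged then, once.
The state is a dict: "clock": time; "q": joint angles; "dq": joint speeds; "joint_torque": joint torques, N m; "position": TCP position; "ee_rot": TCP orientation; "force": force on the tool from outside, world axes, zero at the start; "moment": the same for the moment, N m; "gripper_width": finger opening in m; "finger_force": force on a finger pad.
Only numpy, scipy, OpenCV 4.12 (cv2) and the standard library are available. Lean on these libraries where they do the work, as an engineer would, in place of code of your own. Each camera call takes 0.05 s, during which the arm holds its last target. There are 200 camera calls.

TASK

Pick up the sample carousel and mount it on the splined stub of the drive unit: set it on the stub, turn it until its slots find the teeth, and let it slide fully down onto the flange. Then swing the drive unit's keeper in over the carousel's rim as far as it goes, and leave the other things on the bench where they are.

Things in the scene. Friction and masses are not known exactly. Their poses are not given: they have to be found in the camera images.
- carousel_grip (a point): loose grey sample carousel, about 0.3 kg (varies), 86 mm tall: hub 56 mm across below, disc 110 mm across (top face 40 mm up) with eight dark holes, and a square boss 30x30 mm from the disc to the top, to hold it by. This point: on the axis, 66 mm above the underside, mid-way up the free boss; z up, x and y square to the boss's flats
- carousel: the same carousel; origin on its axis at the hub's underside, same axes. In the underside is a blind bore 34 mm deep: a clear hole 26 mm across and four slots 9.4 mm wide, along +x, +y, -x and -y (one facing each flat of the boss). The lands between the slots begin at the mouth and are 14 mm deep. Fully home, this origin lies on drive_seat
- drive_seat (a point): heavy white drive unit, 130x180 mm, 43 mm high, that does not move; round aluminium flange on top. This point: centre of the flange's top face, 50 mm above the bench, on the stub's axis; z up, y away from the keeper's pillar. A carousel whose slots miss the teeth rests on top of them, 16 mm above home; it goes down only within about 5 degrees of alignment
- stub_nose (a point): top of the steel stub, 30 mm above the flange (axes of the drive unit, not of the stub). Core 22.6 mm across, last 6 mm tapered to 15 mm; lower down four teeth at right angles, 7 mm wide, 36 mm over the tips, from the flange to 16 mm up. The stub may stand at any angle, which is not given; its gear holds it against 0.4 N m, so it stays put under a lightly pressed, turning carousel
- keeper (a joint): keeper: flat steel arm, 14 mm wide and 6 mm thick, on a pillar beside the flange. At 0 it points along the drive unit's -x, clear of the carousel; it turns level, clockwise from above, to a stop at 1.62, where it points at the stub's axis, over the carousel's rim with 3 mm to spare if that is home. Turns easily, stays where left; starts near 0
- keeper_hinge (a point): point on the keeper's upright hinge axis, half-way through the arm, 96 mm above the bench, 78 mm from the stub's axis towards the drive unit's -y. A tall instrument stands behind the drive unit and on its left (about x 0.57 on, y 0.25 on, 0.35 m high): keep the hand clear of it
- keeper_post (a point): the keeper's upright round finger post, 12 mm across, standing 32 mm tall on the arm, 30 mm from the hinge axis. This point: on the post's axis, 21 mm above the arm's top and 11 mm below the post's top, 120 mm above the bench
- spanner: small open-ended spanner lying on the bench, 118 mm long; a bystander; origin at the centre of its underside
- vial_2: small glass vial with screw cap, 24 mm wide, 44 mm tall; a bystander; origin at the centre of its underside
- beaker_50: small plastic beaker, 49 mm wide, 60 mm tall; a bystander; origin at the centre of its underside
- reagent_small: amber dropping bottle, 44 mm wide, 88 mm tall; a bystander; origin at the centre of its underside
- wash_bottle: wash bottle with bent jet, 190 mm tall; a bystander; origin at the centre of its underside
- tip_box: pipette tip box, 89x120x75 mm; a bystander; origin at the centre of its underside
- acid_bottle: white plastic bottle with screw cap, 68 mm wide, 160 mm tall; a bystander; origin at the centre of its underside
- tape_roll: roll of tape lying flat, 96 mm across, 25 mm tall; a bystander; origin at the centre of its underside
Mind the look-alikes: they are no part of the job. What is shaped like the carousel but orange is not meant.

How it is judged:
On the way, in this order (a step that is already met when the one before it is completed fails the run):
1. the carousel is fully down on the drive's flange, teeth in its slots (z of carousel in the frame of drive_seat between -0.003 and 0.003 m and horizontal distance between carousel and drive_seat below 0.004 m and angle between carousel_grip's own z axis and vertical below 0.05 rad), for 0.2 s.
2. the keeper is swung in over the carousel's rim (value of joint keeper above 1.4 rad), for 0.2 s.
At the end, for the whole second after the job is handed in: The carousel is home on the drive: its underside within 3 mm of the flange's height and 4 mm of the stub's axis, tilted less than 0.05 rad, at rest and released, and the keeper stands at more than 1.4 rad, over its rim (all of step 1 and value of joint keeper above 1.4 rad and linear speed of carousel below 0.02 m/s and contact force between the fingers and carousel below 0.1 N); the robot touches nothing.
It fails at once if a bystander is shifted more than 40 mm (distance of any of spanner, vial_2, beaker_50, reagent_small, wash_bottle, tip_box, acid_bottle, tape_roll from where it was at the start of the episode above 0.04 m).
It also fails if it takes over 64 s, if anything falls off the work surface, if the arm or the gripper's body presses on something with over 40 N, if the wrist force passes 120 N, or if a joint passes its speed limit or range.

## Working session

There is one attempt and no reset: what is moved stays moved. The work goes in short steps, Python scripts to look and compute and a tool call to move; the robot and the scene stay as the last step left them, time stands still between calls to the robot, and variables do not carry over. Pictures are saved under pics/ and viewed, at most 10 in all, crops included, and the job is handed in when it is done.

Besides the shell and the picture viewer there is one more tool, called after ">>>" as name([rows], argument=value, ...), one row to a line, values as JSON. jog_arm: Moves the arm, as the interface text tells. Its arguments: {"type":"object","properties":{"plan":{"type":"array","items":{"type":"array"}},"squeeze":{"type":"number"}},"required":["plan"]}

```bash
mkdir -p pics
cat > h.py <<'E'
import numpy as np,cv2
from rig import arm
def ray(cam,uv):
    c=arm.get_calibration(cam);K=np.array(c["mtx"]);d=np.array(c["dist_coeffs"]);T=np.array(c["extrinsics"])
    p=cv2.undistortPoints(np.array([[uv]],float),K,d)[0,0]
    R=T[:3,:3];return -R.T@T[:3,3],R.T@np.array([p[0],p[1],1])
def atz(cam,uv,z):
    o,d=ray(cam,uv);return o+d*(z-o[2])/d[2]
def proj(cam,P):
    c=arm.get_calibration(cam);T=np.array(c["extrinsics"])
    return cv2.projectPoints(np.array(P,float).reshape(-1,3),cv2.Rodrigues(T[:3,:3])[0],T[:3,3],np.array(c["mtx"]),np.array(c["dist_coeffs"]))[0][:,0]
def shot(cam,name,box=None,s=1):
    im=arm.get_image(cam)
    if box: im=im[box[1]:box[3],box[0]:box[2]]
    cv2.imwrite("pics/"+name,cv2.resize(im,None,fx=s,fy=s,interpolation=cv2.INTER_CUBIC))
E
python3 - <<'E'
from h import *
for c in("scene","top"):
    shot(c,c+"0.png"); o,d=ray(c,(320,200));print(c,o.round(3),d.round(3))
print(arm.observe())
E
```

```text
scene [-0.737 -0.757  1.063] [ 0.73   0.382 -0.566]
top [-0.352 -0.106  2.044] [ 0.394 -0.006 -0.919]
{'clock': 0.1, 'q': array([ 1.12190177,  0.47772085,  0.02235019,  1.55629051, -0.01148406,
        1.1092896 , -0.08304815]), 'dq': array([-2.51234195e-04, -9.46263247e-04, -2.92090595e-04, -1.75067337e-03,
       -9.76880510e-04, -1.74218175e-03,  4.93795524e-05]), 'joint_torque': array([ 3.98490258e-03, -5.84094572e+01,  1.53989073e+00, -2.73316616e+01,
       -5.42436854e-02,  1.30610718e-02,  8.93851734e-06]), 'position': array([ 0.22543347, -0.63573143,  0.24080299]), 'ee_rot': array([-3.14001817e+00,  1.31543550e-04,  3.40867592e-01]), 'force': array([-0.21260176,  0.62598963,  1.13727896]), 'moment': array([-0.02280218, -0.01369952,  0.0575407 ]), 'finger_force': 0.0, 'gripper_width': 0.08778738417042727}
```

View pics/scene0.png

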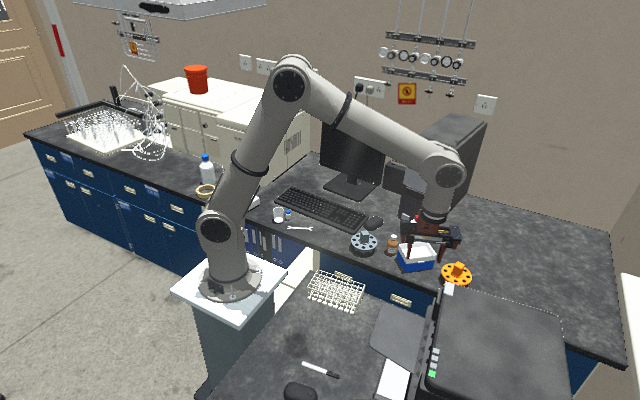

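View pics/top0.png

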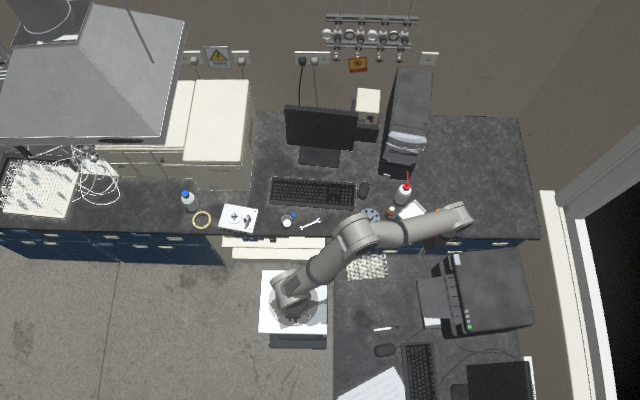

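The scene picture shows two carousel-shaped things: grey at scene (364,242) and orange at (457,273). The grey one fits the description. The drive unit is at top (238,218), hidden behind the arm in the scene view. I'll check both in one enlarged crop.

Run:
```python
from h import *
a=arm.get_image("scene")[222:262,338:392]; b=arm.get_image("top")[198:238,211:265]
im=np.vstack([cv2.resize(x,(800,593),interpolation=cv2.INTER_CUBIC)[:, :] for x in(a,b)])
im=np.hstack([cv2.resize(x,(400,296),interpolation=cv2.INTER_CUBIC) for x in(a,b)])
im=np.vstack([im,cv2.resize(arm.get_image("top")[192:232,340:448],(800,296),interpolation=cv2.INTER_CUBIC)])
cv2.imwrite("pics/c1.png",im)
print(atz("scene",(364,240),.04),atz("top",(238,218),.05),atz("top",(372,213),.04))
```

```text
[ 0.41746212 -0.36581372  0.04      ] [0.39767689 0.29005485 0.05      ] [ 0.44085625 -0.38274307  0.04      ]
```

View pics/c1.png

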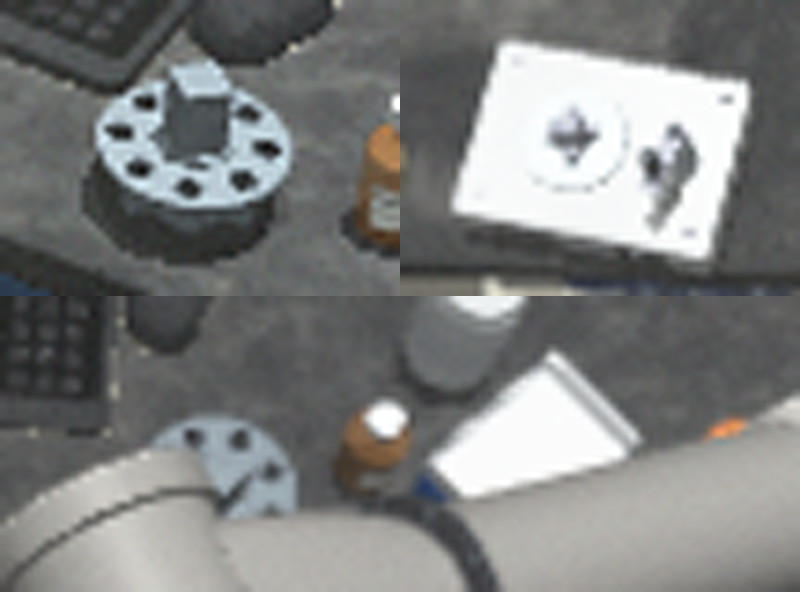

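Top-left crop: the grey carousel with its square boss, disc centre at scene (364.2,241.2), boss top about (365,233); this is the one meant. Top-right: the drive unit, flange centre at top (235.2,216.6), with pillar and keeper to its right. Bottom: the amber bottle cap at about (392,208.5) and wash bottle cap at about (402,196) stand near the carousel.

Run:
```python
from h import *
print("disc",atz("scene",(364.2,241.2),.04),"bosstop",atz("scene",(365.1,232.8),.086))
print("amber",atz("top",(392,208.5),.088),"wash base~",atz("top",(401,198),.1))
c=lambda x,y:(x/7.41+211,y/7.41+198)
P=[atz("top",c(*p),.043) for p in((100,40),(350,80),(312,262),(55,210))]
print(np.round(P,3)); print("side",[np.linalg.norm(P[i]-P[i-1]).round(3) for i in range(4)])
print("flange",atz("top",c(179,138),.05),"nose?",atz("top",c(172,128),.08))
v=P[0]-P[1]+P[3]-P[2];print("yaw",np.degrees(np.arctan2(v[1],v[0]))-90)
a=cv2.resize(arm.get_image("scene")[226:252,350:380],(600,520),interpolation=cv2.INTER_LANCZOS4)
b=arm.get_image("top")[208:226,225:255]
cv2.imwrite("pics/c2.png",np.hstack([cv2.resize(a,(400,347)),cv2.resize(b,(400,240),interpolation=cv2.INTER_LANCZOS4).copy() if 0 else cv2.copyMakeBorder(cv2.resize(b,(400,240),interpolation=cv2.INTER_CUBIC),0,107,0,0,0)]))
```

```text
disc [ 0.41083744 -0.36953273  0.04      ] bosstop [ 0.40937907 -0.36961032  0.086     ]
amber [ 0.44756824 -0.47664654  0.088     ] wash base~ [ 0.50000262 -0.52263157  0.1       ]
[[0.478 0.368 0.043]
 [0.452 0.193 0.043]
 [0.321 0.209 0.043]
 [0.354 0.386 0.043]]
side [np.float64(0.126), np.float64(0.177), np.float64(0.132), np.float64(0.18)]
flange [0.40475806 0.30506014 0.05      ] nose? [0.40041825 0.30422155 0.08      ]
yaw -9.596721534098535
```

View pics/c2.png

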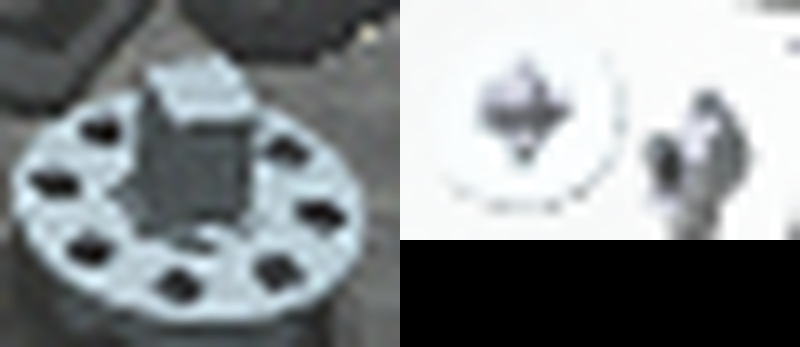

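Run:
```python
from h import *
B=[atz("scene",(x/13.33+350,y/13.33+226),.086) for x,y in((145,70),(235,55),(258,110),(170,122))]
print(np.round(B,4),np.mean(B,0)); 
for i in range(4):
    d=B[i]-B[i-1];print("edge",np.linalg.norm(d).round(4),np.degrees(np.arctan2(d[1],d[0]))%90)
T=[atz("top",((x-400)/13.33+225,y/13.33+208),.066) for x,y in((522,65),(568,110),(525,150),(482,112))]
print(np.round(T,4),np.mean(T,0))
for d in(T[0]-T[2],T[1]-T[3]):print("tooth",np.linalg.norm(d),np.degrees(np.arctan2(d[1],d[0]))%90)
# drive centre from plate fit: arc flange x 437..625,  bottom y~210
print(atz("top",((530-400)/13.33+225,113/13.33+208),.05))
```

```text
[[ 0.4098 -0.3507  0.086 ]
 [ 0.4307 -0.3719  0.086 ]
 [ 0.4096 -0.3882  0.086 ]
 [ 0.3907 -0.3672  0.086 ]] [ 0.41019921 -0.36950195  0.086     ]
edge 0.0252 40.890120288334344
edge 0.0297 44.632790003676696
edge 0.0266 37.770536639610356
edge 0.0282 42.01006317779397
[[0.4186 0.3086 0.066 ]
 [0.4009 0.2897 0.066 ]
 [0.3847 0.3044 0.066 ]
 [0.3995 0.322  0.066 ]] [0.40090563 0.30616167 0.066     ]
tooth 0.03418357248571535 7.082611780368251
tooth 0.03231442865967796 2.5599402968940552
[0.40550199 0.30717311 0.05      ]
```

Fits agree: the boss is at (0.410, -0.3695) with yaw ≈ 41.5° (edges 25–30 mm against 30 mm). The teeth are at ≈ 5° (32–34 mm tip to tip against 36 mm), the stub at ≈ (0.403, 0.306), and the drive unit's yaw is ≈ -9.6° (plate 129x178 mm against 130x180 mm). I'll move above the carousel.

>>> jog_arm([
  [100, [185, 266, 0], [0, 0, 0.384]],
  [100, [185, 266, 0], [0, 0, 0.384]],
  [100, [185, 266, 0], [0, 0, 0.384]],
  [100, [185, 266, 0], [0, 0, 0.384]],
  [100, [185, 266, 0], [0, 0, 0.384]],
  [100, [185, 266, 0], [0, 0, 0.384]],
  [100, [185, 266, -60], [0, 0, 0.384]],
  [100, [185, 266, -80], [0, 0, 0.384]],
], squeeze=25)

```text
clock: 1.35
position: [0.4087, -0.3699, 0.1589]
ee_rot: [-3.138, 0.001, 0.724]
force: [-0.6, 0.4, 0.2]
gripper_width: 0.0879
finger_force: 0.0
```

Run:
```python
from h import *
o=arm.observe();print(o["position"],np.degrees(o["ee_rot"]),o["clock"],o["q"].round(2))
a=arm.get_image("scene")[210:262,330:400];b=arm.get_image("top")[205:230,221:261]
im=np.vstack([cv2.resize(a,(700,520),interpolation=cv2.INTER_CUBIC)]);cv2.imwrite("pics/c3.png",im)
cv2.imwrite("pics/c3b.png",cv2.resize(b,None,fx=20,fy=20,interpolation=cv2.INTER_CUBIC))
```

```text
[ 0.40865238 -0.36985148  0.1588938 ] [-1.79778353e+02  7.93623023e-02  4.14970811e+01] 1.35 [ 0.76  0.38 -0.18  1.92  0.09  0.85 -0.3 ]
```

View pics/c3.png

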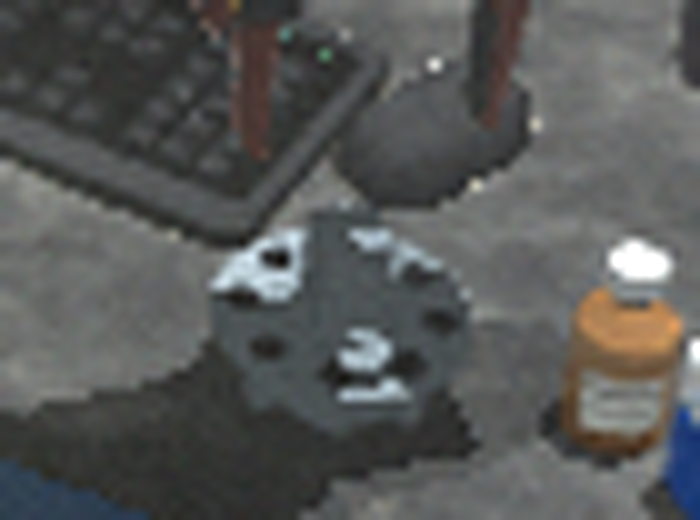

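The fingers straddle the boss axis: fingertips at crop (262,155) and (485,125), boss below centre at about (355,235). Descend and grip.

>>> jog_arm([
  [100, [1, 0, -50], [0, 0, 0]],
  [100, [1, 0, -90], [0, 0, 0]],
  [100, [1, 0, -90], [0, 0, 0]],
  [0, [1, 0, -90], [0, 0, 0]],
  [0, [1, 0, -90], [0, 0, 0]],
  [0, [1, 0, -90], [0, 0, 0]],
  [0, [1, 0, -90], [0, 0, 0]],
  [0, [1, 0, -90], [0, 0, 0]],
], squeeze=25)

```text
clock: 2.45
position: [0.4117, -0.3702, 0.0719]
ee_rot: [3.141, -0.0, 0.725]
force: [-0.1, 0.3, 0.7]
gripper_width: 0.0413
finger_force: 0.0
```

>>> jog_arm([
  [0, [0, 0, -4], [0, 0, 0]],
  [0, [0, 0, -4], [0, 0, 0]],
  [0, [0, 0, -4], [0, 0, 0]],
  [0, [0, 0, -4], [0, 0, 0]],
  [0, [0, 0, -4], [0, 0, 0]],
  [0, [0, 0, -4], [0, 0, 0]],
], squeeze=30)

```text
clock: 3.2
position: [0.4115, -0.3701, 0.0676]
ee_rot: [-3.141, 0.0, 0.725]
force: [0.7, 0.1, -4.0]
gripper_width: 0.0302
finger_force: 29.9
```

>>> jog_arm([
  [0, [0, 0, 60], [0, 0, 0]],
  [0, [0, 0, 120], [0, 0, 0]],
  [0, [10, 55, 140], [0, 0, 0.1]],
  [0, [20, 110, 140], [0, 0, 0.2]],
  [0, [30, 165, 140], [0, 0, 0.3]],
  [0, [40, 220, 140], [0, 0, 0.4]],
  [0, [50, 275, 140], [0, 0, 0.5]],
  [0, [60, 330, 140], [0, 0, 0.55]],
])

```text
clock: 4.2
position: [0.4716, -0.0386, 0.2078]
ee_rot: [3.141, 0.0, 1.277]
force: [1.2, 0.0, -2.6]
gripper_width: 0.0301
finger_force: 29.9
```

>>> jog_arm([
  [0, [0, 55, 0], [0, 0, 0.1]],
  [0, [-10, 110, 0], [0, 0, 0.2]],
  [0, [-20, 165, 0], [0, 0, 0.3]],
  [0, [-35, 220, 0], [0, 0, 0.384]],
  [0, [-50, 270, 0], [0, 0, 0.384]],
  [0, [-60, 300, 0], [0, 0, 0.384]],
  [0, [-60, 300, 0], [0, 0, 0.384]],
  [0, [-60, 300, 0], [0, 0, 0.384]],
])

```text
clock: 5.2
position: [0.4118, 0.2589, 0.2075]
ee_rot: [-3.141, 0.001, 1.658]
force: [1.0, -1.2, -3.0]
gripper_width: 0.03
finger_force: 29.9
```

Run:
```python
from h import *
o=arm.observe();print(o["position"],np.degrees(o["ee_rot"]),o["clock"],o["q"].round(2),o["gripper_width"],o["finger_force"])
p=proj("scene",[.403,.306,.08])[0].round().astype(int);print(p,proj("top",[.403,.306,.08]))
im=arm.get_image("scene");cv2.imwrite("pics/c4.png",cv2.resize(im[p[1]-70:p[1]+40,p[0]-70:p[0]+75],None,fx=5,fy=5,interpolation=cv2.INTER_CUBIC));
im=arm.get_image("top");cv2.imwrite("pics/c4t.png",cv2.resize(im[190:250,200:280],None,fx=10,fy=10,interpolation=cv2.INTER_CUBIC))
```

```text
[0.41177519 0.25885832 0.20745153] [-1.79987917e+02  5.79061979e-02  9.50095617e+01] 5.2 [-0.08  0.28 -0.71  1.99  0.23  0.94 -0.81] 0.02996571378279013 29.926530718803406
[233 189] [[233.90298377 214.78072913]]
```

View pics/c4.png

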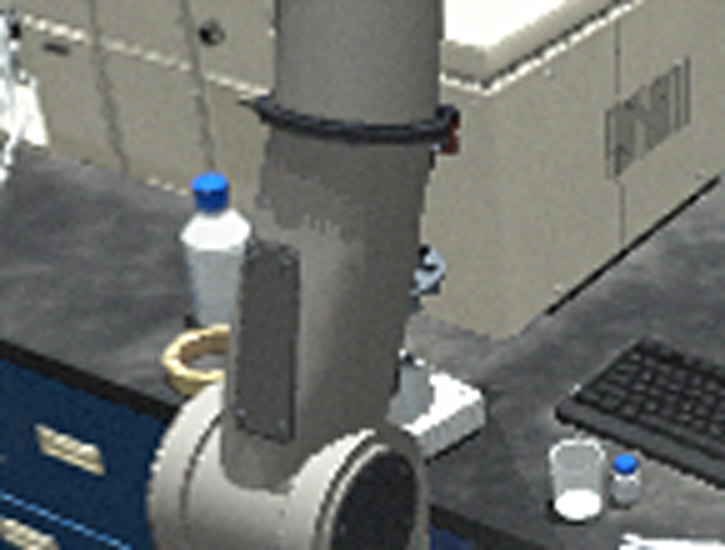

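Scene view of the drive is blocked by the arm; only its white corner at crop (450,400) shows. So I'll go by feel: centre over the stub, then lower slowly.

>>> jog_arm([
  [0, [-9, 47, 0], [0, 0, 0]],
  [0, [-9, 47, -20], [0, 0, 0]],
  [0, [-9, 47, -45], [0, 0, 0]],
  [0, [-9, 47, -56], [0, 0, 0]],
  [0, [-9, 47, -56], [0, 0, 0]],
  [0, [-9, 47, -56], [0, 0, 0]],
])

```text
clock: 6.05
position: [0.4032, 0.307, 0.1525]
ee_rot: [3.14, -0.001, 1.658]
force: [-0.0, 0.3, -2.8]
gripper_width: 0.0299
finger_force: 29.9
```

Run:
```python
from h import *
im=arm.get_image("top");a=cv2.resize(im[190:250,200:280],(800,600),interpolation=cv2.INTER_CUBIC)
cv2.imwrite("pics/c5.png",a); o=arm.observe();print(o["position"],o["force"])
```

```text
[0.40324793 0.30706763 0.15258261] [-0.78508192  0.48011039 -2.64665565]
```

View pics/c5.png

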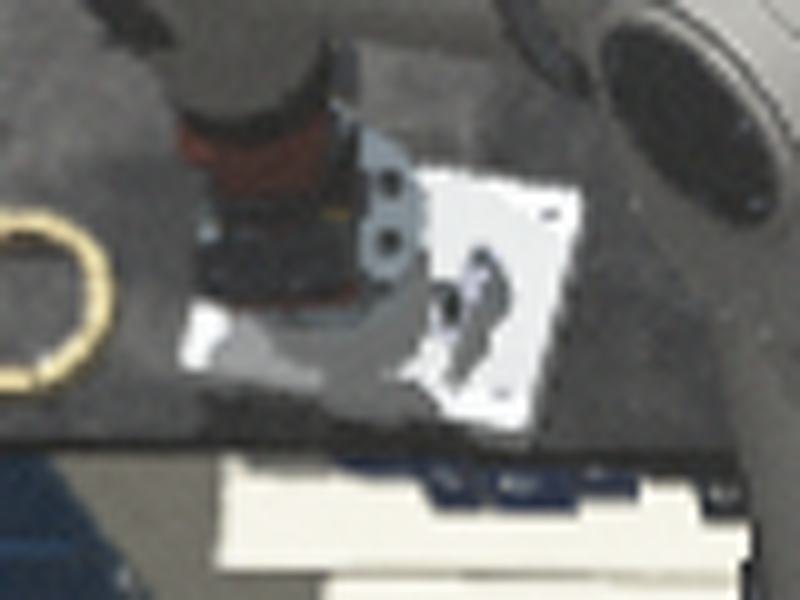

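The carousel hangs over the flange: its right rim is at crop (428,210), and the keeper post, at about (447,300), is clear of it. Lower.

>>> jog_arm([
  [0, [0, 0, -4], [0, 0, 0]],
  [0, [0, 0, -8], [0, 0, 0]],
  [0, [0, 0, -11], [0, 0, 0]],
  [0, [0, 0, -14], [0, 0, 0]],
  [0, [0, 0, -14], [0, 0, 0]],
])

```text
clock: 6.72
position: [0.4053, 0.3059, 0.1378]
ee_rot: [3.138, 0.0, 1.657]
force: [6.5, -2.4, -4.5]
gripper_width: 0.0297
finger_force: 30.0
```

Run:
```python
from h import *
print(atz("top",(242.8,211),.125),atz("top",(240.5,205),.125))
o=arm.observe();print(o["position"],o["force"],o["moment"])
```

```text
[0.40619433 0.25488634 0.125     ] [0.43743918 0.2688156  0.125     ]
[0.40527001 0.30592864 0.13775851] [ 6.47411413 -2.42944531 -4.54445971] [-0.66757338 -2.08930906 -0.0337086 ]
```

The nose is in and pushes +x, so relieve that: shift +x and slightly -y, then press down.

>>> jog_arm([
  [0, [3, -2, 0], [0, 0, 0]],
  [0, [4, -2, 0], [0, 0, 0]],
  [0, [4, -2, 0], [0, 0, 0]],
])

```text
clock: 7.1
position: [0.4062, 0.305, 0.1375]
ee_rot: [-3.141, -0.0, 1.659]
force: [1.2, -0.9, -3.3]
gripper_width: 0.0303
finger_force: 30.0
```

>>> jog_arm([
  [0, [0.5, -0.5, -2], [0, 0, 0]],
  [0, [0.5, -0.5, -4], [0, 0, 0]],
  [0, [0.5, -0.5, -6], [0, 0, 0]],
  [0, [0.5, -0.5, -6], [0, 0, 0]],
])

```text
clock: 7.6
position: [0.4069, 0.3042, 0.1314]
ee_rot: [-3.141, 0.0, 1.659]
force: [-0.6, -0.4, -4.0]
gripper_width: 0.0299
finger_force: 30.0
```

>>> jog_arm([
  [0, [0, 0, -2], [0, 0, 0]],
  [0, [0, 0, -4], [0, 0, 0]],
  [0, [0, 0, -6], [0, 0, 0]],
  [0, [0, 0, -6], [0, 0, 0]],
])

```text
clock: 8.1
position: [0.407, 0.3042, 0.1255]
ee_rot: [-3.141, 0.0, 1.659]
force: [0.7, 0.1, -3.7]
gripper_width: 0.03
finger_force: 30.0
```

Passing tooth height with no load, so the teeth look to be in the slots. Continue to the flange.

>>> jog_arm([
  [0, [0, 0, -3], [0, 0, 0]],
  [0, [0, 0, -5], [0, 0, 0]],
  [0, [0, 0, -7], [0, 0, 0]],
  [0, [0, 0, -8], [0, 0, 0]],
  [0, [0, 0, -8], [0, 0, 0]],
])

```text
clock: 8.72
position: [0.4071, 0.3043, 0.1176]
ee_rot: [-3.141, 0.0, 1.659]
force: [-0.3, 0.3, -2.2]
gripper_width: 0.0295
finger_force: 30.0
```

>>> jog_arm([
  [0, [0, 0, -1.5], [0, 0, 0]],
  [0, [0, 0, -2], [0, 0, 0]],
  [0, [0, 0, -2], [0, 0, 0]],
])

```text
clock: 9.1
position: [0.4072, 0.3045, 0.1171]
ee_rot: [3.141, 0.001, 1.659]
force: [-4.3, -4.2, 13.6]
gripper_width: 0.0299
finger_force: 30.0
```

Contact force on the flange at z = 0.117, which matches home (0.1176). Release and rise.

>>> jog_arm([
  [100, [0, 0, -1], [0, 0, 0]],
  [100, [0, 0, -1], [0, 0, 0]],
  [100, [0, 0, 0], [0, 0, 0]],
  [100, [0, 0, 0], [0, 0, 0]],
  [100, [0, 0, 0], [0, 0, 0]],
  [100, [0, 0, 50], [0, 0, 0]],
  [100, [0, 0, 110], [0, 0, 0]],
  [100, [0, -110, 110], [0, 0, 0]],
])

```text
clock: 10.1
position: [0.409, 0.2473, 0.2304]
ee_rot: [3.133, -0.007, 1.666]
force: [0.8, -1.7, -0.4]
gripper_width: 0.0878
finger_force: 0.0
```

>>> jog_arm([
  [100, [0, -50, 0], [0, 0, 0.18]],
  [100, [0, -100, 0], [0, 0, 0.36]],
  [100, [0, -150, 0], [0, 0, 0.54]],
  [100, [0, -150, 0], [0, 0, 0.72]],
  [100, [0, -150, 0], [0, 0, 0.9]],
  [100, [0, -150, 0], [0, 0, 1.08]],
  [100, [0, -150, 0], [0, 0, 1.26]],
  [100, [0, -150, 0], [0, 0, 1.315]],
])

```text
clock: 11.1
position: [0.407, 0.0918, 0.2257]
ee_rot: [-3.142, 0.0, 2.978]
force: [0.2, -0.1, 0.4]
gripper_width: 0.0878
finger_force: 0.0
```

Run:
```python
from h import *
o=arm.observe();print(o["position"],np.degrees(o["ee_rot"]),o["clock"],o["q"].round(2))
im=arm.get_image("top");cv2.imwrite("pics/c6.png",cv2.resize(im[195:240,210:270],(800,600),interpolation=cv2.INTER_CUBIC))
f=lambda p:((np.array(p)-[210,195])*13.33).round()
print([f(proj("top",p)[0]) for p in([.407,.3045,.136],[.407,.3045,.09],[.394,.2276,.099],[.3644,.2326,.131],[.3644,.2326,.099])])
```

```text
[0.40704593 0.09176269 0.22565053] [-1.79997635e+02  1.13307235e-03  1.70617692e+02] 11.1 [ 0.4   0.14 -0.81  2.11  0.12  0.94  0.92]
[array([297., 198.]), array([319., 244.]), array([519., 272.]), array([487., 316.]), array([499., 347.])]
```

View pics/c6.png

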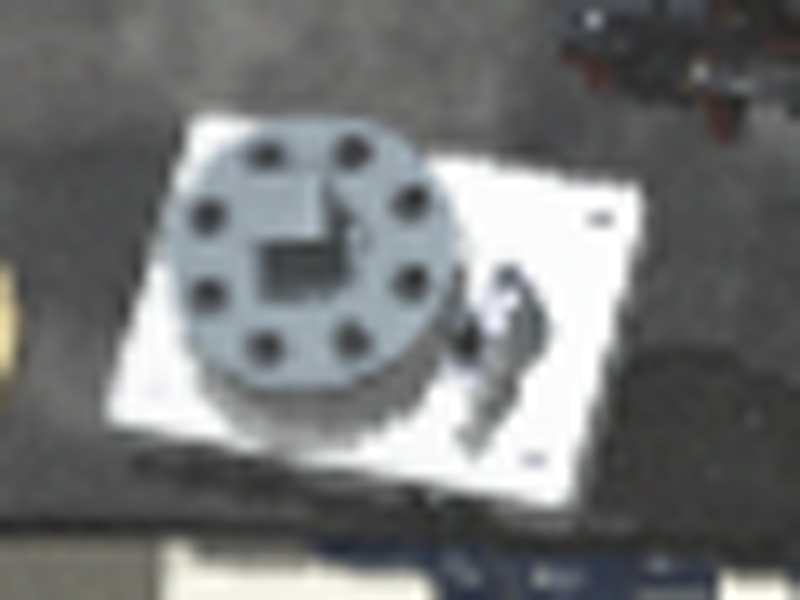

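The disc centre is at crop (313,250) against (319,244) predicted for home, so it is seated. The keeper lies at about (510,280)–(475,440), but the post is unclear, so I'll enlarge both views.

Run:
```python
from h import *
a=arm.get_image("top")[210:232,238:258]
q=proj("scene",[.38,.23,.1])[0].round().astype(int);x0,y0=q-[16,16]
b=arm.get_image("scene")[y0:y0+33,x0:x0+30]
cv2.imwrite("pics/c7.png",np.hstack([cv2.resize(i,(400,440),interpolation=cv2.INTER_CUBIC) for i in(a,b)]))
P=[[.394,.2276,.099],[.3644,.2326,.131],[.3644,.2326,.099]]
print(x0,y0,((proj("top",P)-[238,210])*20).round(),((proj("scene",P)-[x0,y0])*13.33).round()+[400,0])
```

```text
227 176 [[219. 108.]
 [170. 174.]
 [189. 221.]] [[640. 198.]
 [565. 156.]
 [574. 235.]]
```

View pics/c7.png

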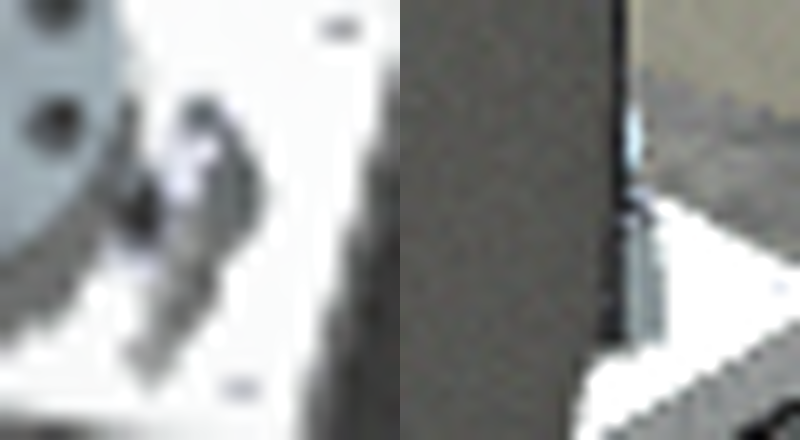

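Left view: hinge at (205,105), light arm running to its tip at (120,250), and the post's shaded side at about (140,205). The keeper therefore starts at about 0.2 rad, with the post near (0.365, 0.2395). Right view: blocked by the arm. I'll approach with the fingers either side of the post.

>>> jog_arm([
  [45, [-20, 60, 0], [0, 0, -0.18]],
  [45, [-35, 110, 0], [0, 0, -0.18]],
  [45, [-42, 148, 0], [0, 0, -0.18]],
  [45, [-42, 148, 0], [0, 0, -0.18]],
  [45, [-42, 148, -40], [0, 0, -0.18]],
  [45, [-42, 148, -75], [0, 0, -0.18]],
  [45, [-42, 148, -75], [0, 0, -0.18]],
])

```text
clock: 12.12
position: [0.3639, 0.2377, 0.1488]
ee_rot: [-3.137, -0.003, 2.792]
force: [-0.1, 0.3, 0.5]
gripper_width: 0.0394
finger_force: 0.0
```

>>> jog_arm([
  [45, [0, 0, -10], [0, 0, 0]],
  [45, [0, 0, -20], [0, 0, 0]],
  [45, [0, 0, -27], [0, 0, 0]],
  [45, [0, 0, -27], [0, 0, 0]],
], squeeze=5)

```text
clock: 12.62
position: [0.365, 0.2397, 0.1234]
ee_rot: [-3.141, -0.0, 2.794]
force: [-0.4, 0.0, -0.1]
gripper_width: 0.0399
finger_force: 0.0
```

Clear on the way down. Close lightly on the post.

>>> jog_arm([
  [0, [0, 0, 0], [0, 0, 0]],
  [0, [0, 0, 0], [0, 0, 0]],
  [0, [0, 0, 0], [0, 0, 0]],
  [0, [0, 0, 0], [0, 0, 0]],
  [0, [0, 0, 0], [0, 0, 0]],
  [0, [0, 0, 0], [0, 0, 0]],
], squeeze=5)

```text
clock: 13.38
position: [0.3651, 0.2403, 0.1239]
ee_rot: [3.141, 0.0, 2.794]
force: [-1.8, 1.6, 2.1]
gripper_width: 0.0121
finger_force: 5.0
```

>>> jog_arm([
  [0, [1.2, 2.5, 0], [0, 0, -0.09]],
  [0, [2.6, 4.8, 0], [0, 0, -0.18]],
  [0, [4.2, 6.9, 0], [0, 0, -0.27]],
  [0, [5.9, 8.8, 0], [0, 0, -0.36]],
  [0, [7.8, 10.6, 0], [0, 0, -0.44]],
  [0, [9.9, 12.3, 0], [0, 0, -0.53]],
  [0, [14.3, 15, 0], [0, 0, -0.7]],
  [0, [14.3, 15, 0], [0, 0, -0.7]],
])

```text
clock: 14.38
position: [0.3785, 0.2559, 0.1236]
ee_rot: [-3.141, -0.001, 2.093]
force: [-4.0, 5.0, 1.0]
gripper_width: 0.0117
finger_force: 5.0
```

>>> jog_arm([
  [0, [2.4, 1, 0], [0, 0, -0.09]],
  [0, [4.9, 1.8, 0], [0, 0, -0.175]],
  [0, [9.5, 2.8, 0], [0, 0, -0.33]],
  [0, [12, 3, 0], [0, 0, -0.42]],
  [0, [14.8, 3, 0], [0, 0, -0.505]],
  [0, [17.4, 2.7, 0], [0, 0, -0.6]],
  [0, [20, 2.2, 0], [0, 0, -0.68]],
  [0, [21, 2, 0], [0, 0, -0.68]],
])

```text
clock: 15.38
position: [0.3998, 0.2587, 0.1237]
ee_rot: [-3.141, -0.003, 1.414]
force: [-4.1, 7.4, -0.3]
gripper_width: 0.012
finger_force: 5.0
```

>>> jog_arm([
  [0, [2, -0.5, 0], [0, 0, -0.04]],
  [0, [4, -1, 0], [0, 0, -0.04]],
  [0, [4, -1, 0], [0, 0, -0.04]],
  [0, [4, -1, 0], [0, 0, -0.04]],
])

```text
clock: 15.88
position: [0.4018, 0.2581, 0.1236]
ee_rot: [-3.138, -0.001, 1.376]
force: [-7.4, 8.3, 2.7]
gripper_width: 0.0158
finger_force: 5.0
```

The stop has been reached: the fingers yield and the -x force rises. Release and rise straight up, then clear away for a look.

>>> jog_arm([
  [40, [3, -1, 0], [0, 0, -0.04]],
  [40, [0, -1, 0], [0, 0, -0.04]],
  [40, [0, -1, 0], [0, 0, -0.04]],
  [40, [0, -1, 20], [0, 0, -0.04]],
  [40, [0, -1, 60], [0, 0, -0.04]],
  [40, [0, -1, 110], [0, 0, -0.04]],
  [40, [0, -55, 120], [0, 0, -0.04]],
  [40, [0, -110, 120], [0, 0, -0.04]],
])

```text
clock: 16.88
position: [0.4051, 0.1444, 0.2449]
ee_rot: [3.139, -0.001, 1.335]
force: [1.3, 0.2, -0.5]
gripper_width: 0.0349
finger_force: 0.0
```

>>> jog_arm([
  [40, [0, -60, 0], [0, 0, 0]],
  [40, [0, -60, 0], [0, 0, 0]],
  [40, [0, -60, 0], [0, 0, 0]],
  [40, [0, -60, 0], [0, 0, 0]],
])

```text
clock: 17.38
position: [0.4045, 0.087, 0.2437]
ee_rot: [-3.142, -0.0, 1.336]
force: [0.4, 0.3, -1.1]
gripper_width: 0.0351
finger_force: 0.0
```

Run:
```python
from h import *
o=arm.observe();print(o["position"],o["clock"],o["force"])
im=arm.get_image("top");cv2.imwrite("pics/c8.png",cv2.resize(im[200:230,220:260],(800,600),interpolation=cv2.INTER_CUBIC))
f=lambda p:((np.array(p)-[220,200])*20).round()
h=np.array([.394,.2276,.099])
for k in(1.62,1.4):
    t=np.radians(170.4)-k; print(k,f(proj("top",h+.03*np.array([np.cos(t),np.sin(t),0])+[0,0,.032])[0]))
print(f(proj("top",h)[0]))
```

```text
[0.40446909 0.08704234 0.24368331] 17.375 [ 0.38879063  0.25892274 -1.12368095]
1.62 [442. 233.]
1.4 [437. 258.]
[579. 308.]
```

View pics/c8.png

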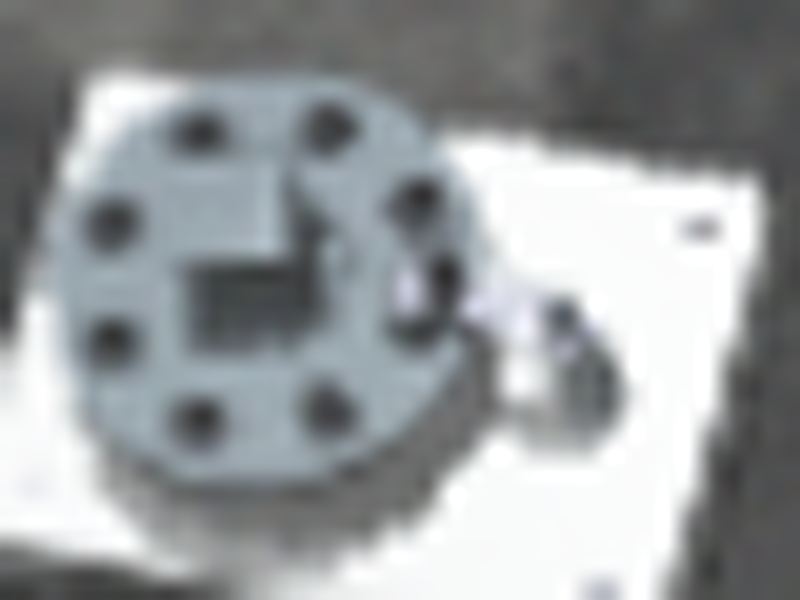

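The keeper runs from its hinge at (562,315) over the rim to its tip at (405,285), in line with the disc's centre (270,280). The carousel sits unchanged. Hand in.

```bash
python3 -c "
from rig import arm
print(arm.close_job())"
```

```text
the job is handed in; nothing more can be done
None
```

The grey carousel is down on the drive's flange with the teeth in its slots, the keeper is swung over its rim to the stop, and the job is handed in at about 17 s; I saw no verdict on the judging, and the bystanders' positions were not re-measured.

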